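# Shut and latch the press guard gate

### The job

The guard gate in front of the small hand press stands open, held by its latch bar in the parking catch. Lift the bar out by its upright tab, swing the gate shut with the bar carried over the front cheek of the keeper, and let the bar drop fully down into the keeper's notch, so that the gate is latched. Feel for the keeper gently (never force the bar against either catch with more than 25 N), leave the things around it where they are, and let go.

Things in the scene. Friction and masses are not known exactly. Their poses are not given: they have to be found in the camera images.
- guard: Low fence round a small three-post hand press, on a board 340 x 250 x 8 mm fixed to the worktop and turned up to 0.3 rad; its gate faces the robot. Origin on the worktop under the middle of the shut gate's line; x points from the gate in to the press, z up.
- hinge (a point): Point on the gate's upright hinge axis (steel post, 16 mm thick), 107 mm above the worktop, the height of the bar's pivot. Axes as the guard's: the shut gate runs from here along -y; x points in to the press.
- gate (a joint): Angle of the gate, rad. 0: about shut, along the guard's -y; positive: swung out to the robot, the direction from hinge to free end being (-sin q, -cos q) in the guard's x, y. Range -0.11 to 1.35; parked about 1.2. Light friction, stays where left. Barred frame 8 mm thick, 142 mm long from the axis, top at 95 mm.
- latch_bar (a joint): Lift of the latch bar, rad: 0 is level on its rest (lower limit), positive is free end raised, up to 0.6; let go, it falls by its weight (about 0.16 kg). Steel bar 8 mm thick, 14 mm high, along the top of the gate, underside at 100 mm when down; pivots on a cross pin 30 mm from the hinge axis, at 107 mm height.
- tab (a point): Grip point of the bar's tab: upright steel plate 10 mm thick across the gate, 26 mm long along it, from 7 to 53 mm above the bar's middle line. The point is 35 mm above that line, 110 mm from the hinge axis, 80 mm from the bar's pivot, 142 mm above the worktop with the bar down. x: across the gate (pinch this way); -y: to the free end. It moves the bar (up) and the gate (sideways).
- bar_nose: Free end of the bar, 8 mm thick, 14 mm high, 42 mm long, that drops into the notches; origin at its middle, 165 mm from the hinge axis, y along the bar. It must not be pressed on a catch with more than 25 N.
- parking_notch (a point): Parking catch on a thin post: a notch 14 mm wide, open above, between two cheeks 18 mm thick, where the nose lies at the start. The point is mid-notch at the height of the lowered bar's underside (100 mm); the cheek tops are 14 mm higher, so the bar must lift over 0.11 rad to clear them.
- keeper_middle (a point): On the keeper post, 165 mm from the hinge, at the lowered bar's underside (100 mm): middle of the adjusting range of the keeper, a steel block 14 mm wide along the gate. The keeper is clamped with its notch up to 15 mm nearer or farther than this point along the guard's x. That setting is not measured: find it by sight or feel.
- keeper_post (a point): Foot of the keeper post. The keeper on top, seen from the robot: front cheek 26 mm thick, square front, top 14 mm above the lowered bar's underside; notch 12 mm wide, open above, 4 mm of play for the bar; back stop 25 mm thick, top 42 mm above that underside. A bar lifted 0.13 to 0.28 rad clears the cheek and meets the back stop, and is then over the notch; above 0.32 it passes over the stop.
- loupe: Bystander: small black eye loupe, 35 mm wide, 39 mm tall, standing on the board inside the guard, left of the press; origin at the middle of its underside. Leave it alone.
- oil_bottle: Bystander: small red dosing bottle with white nozzle, 25 mm wide, 74 mm tall, on the board inside the guard, right of the press; origin at the middle of its underside. Leave it alone.
- tape: Bystander: roll of masking tape, 52 mm wide, 18 mm tall, on the worktop left of the board; origin at the middle of its underside. Leave it alone.
- die: Bystander: low steel press die, 42 mm wide, 12 mm tall, on the board in front of the keeper; origin at the middle of its underside. Leave it alone.
- pill_box: Bystander: round pale box, 42 mm wide, 20 mm tall, on the worktop right of the board; origin at the middle of its underside. Leave it alone.
- brush: Bystander: dust brush with a round black head, 91 mm long, lying on the worktop right of the board; origin at the middle of its underside. Leave it alone.

How it is judged (in metres and radians):
On the way, in this order (a step that is already met when the one before it is completed fails the run):
1. the bar is out of the parking catch and the gate is swung clear of it (value of joint gate below 1 rad), for 0.1 s.
2. the raised bar is carried in over the keeper (value of joint gate below 0.25 rad and value of joint latch_bar above 0.09 rad), for 0.05 s.
At the end, for the whole second after the job is handed in: The gate is shut (within 0.115 rad of 0, which only the notch allows with the bar down), the bar is fully down in the keeper's notch (lift under 0.03 rad), both are at rest (under 0.05 rad/s) and the bystanders are within 15 mm of where they were (value of joint gate between -0.115 and 0.115 rad and value of joint latch_bar below 0.03 rad and velocity of joint gate between -0.05 and 0.05 rad/s and velocity of joint latch_bar between -0.05 and 0.05 rad/s); the robot touches nothing.
It fails at once if the bar's nose is pressed against a catch (or anything) with more than 25 N (contact force between bar_nose and anything else above 25 N).
It fails at once if a bystander (loupe, bottle, tape, die, round box, brush) is moved more than 15 mm (distance of any of loupe, oil_bottle, tape, die, pill_box, brush from where it was at the start of the episode above 0.015 m).
It also fails if it takes over 38 s, if anything falls off the work surface, if the arm or the gripper's body presses on something with over 40 N, if the wrist force passes 120 N, or if a joint passes its speed limit or range.

### The arm

A 6-joint arm with a two-finger parallel gripper is mounted at the origin on a cart in front of the work surface, level with it; the furniture and walls round the work are solid. World frame = base frame: x ahead of the robot, y to its left, z up, the work surface at z = 0. Lengths are in mm, angles in degrees, forces in N, time in s.
With the tool pointing down it reaches from about 350 to 850 mm from the base axis. Payload 8.1 kg.
Tool frame: the origin (TCP) lies at the very end of the fingers, on their centre line; the grasp point (between the pads) lies 19 mm behind it; z points along the fingers, y is the line along which they close (so a half turn about z gives the same grasp; the last joint's range is limited). The gripper opens to 85 mm and grips with 20 to 120 N. Pads are 22 mm wide; open, the fingers measure 114 mm over their backs; the gripper's body (76 mm by 85 mm) begins 54 mm behind the grasp point. The pads swing forward as they close: fully open they stand 13 mm farther back than shut.
Start: joints at [-71.184, 7.471, 85.268, -0, 87.261, -4.893], TCP at [241.275, -549.356, 231.292] pointing down, gripper open.
Joint ranges: [-169.43, 169.43], [-51.17, 129.36], [1.28, 143.12], [-76.62, 256.62], [0, 156.53], [-152.29, 152.29]. Speed limits (degrees/s): [136.94, 136.94, 159.86, 180, 180, 180].

### API

Orientations are given as [roll, pitch, yaw] about the fixed x, y, z axes, in that order (R = Rz(yaw) Ry(pitch) Rx(roll)).
In Python, from bench import sense, eyes, job, models gives the robot as it stands. The module is installed in compiled form; this text tells all that it offers.
- The arm moves only by the tool apply_moves, never from a script. Its argument "rows" is a list of rows, each a list of 6 numbers: the shift along the tool's x, y, z in mm, then the turn, a rotation vector about the tool's x, y, z in rad. In form: [[dx, dy, dz, rx, ry, rz], ...]. A call has exactly 5 rows; each row shifts and turns the commanded pose from where the row before left it, along the tool's axes as they then stand; what a row does not reach is not made up. A row lasts 1/8 s, in which the tool goes at most 62.5 mm and 10.7 degrees, less where a joint would pass 70% of its speed; a pose out of reach is approached as far as the arm can. A call is refused whole if a number of a shift passes 62.5 or a number of a turn 0.188, either way. A call with a gripper value outside its range is refused whole. "fingers" is the finger opening in mm, from 0 to 85.4, set as the call begins (left out, the last holds). The fingers move at their own pace and stop on an object; "grip_force" is the grip in N (left out, the last holds). Time passes only in rows, so rows that do not move let the fingers close, or fill a call up. It gives the time, the measured TCP pose, the force, the opening and the grip force at its end, in the units of the state.
- sense(): the state, without advancing time (a new reading comes with each control period).
- eyes.snapshot(name): name is "scene" or "top" or "wrist"; returns (picture, depth): 384x512x3 uint8, red, green, blue; 384x512 float32, mm along the optical axis (not along the pixel's ray), 0 where there is no reading.
- eyes.get_calibration(name): a dict with "intrinsics" (3x3 intrinsics, pixels), "D" ([k1, k2, p1, p2, k3] as OpenCV has them; the pictures are not rectified), "R" (3x3) and "t" (3): a world point X has camera coordinates R X + t; the wrist camera has in their place "mount" (4x4, takes a point from camera to tool coordinates, whose origin is the TCP and whose axes are the flange's). Camera axes: x right, y down, z forward; pixel columns grow to the right and rows downward; lengths in mm; the calibration is good to about 2 mm. A picture is of the moment at which its call begins: read the wrist's pose just before it. get_calibration takes no time and is no camera call.
- job.hand_in(): hands the job in; it is judged then, once.
Trained networks look in the newest picture that a camera, given by its name, has taken for a name from the list of things; names that differ only in an ending like _2 or _b are one class to them, and where a whole thing is asked for, a point or a joint stands for the part that bears it (a point fixed in the world has none). Each returns a list of dicts, best first, with "confidence" (0 to 1); they miss things now and then, are a little off and sometimes report something else, mostly with a low value. They report only what shows in the picture. A call takes as long as a camera call.
- models.boxes_of(name, camera): "xyz" ([x, y, z] in mm, in world coordinates, good to about 4 mm: the middle of the surface that is visible of it).
- models.cut_out(name, camera): "pixels" (384x512 bool, what is visible of it).
- models.place_of(name, camera): "xyz" ([x, y, z] in mm, in world coordinates, good to about 4 mm: a listed point, or the origin of a listed thing).
The state is a dict: "time": time; "joint_pos": joint angles; "qd": joint speeds; "joint_efforts": joint torques, N m; "tool_pos": TCP position; "tcp_rot": TCP orientation; "ft_force": force on the tool from outside, world axes, zero at the start; "wrist_torque": the same for the moment, N m; "finger_gap": finger opening in mm; "grip_force": force on a finger pad.
Only numpy, scipy, OpenCV 4.12 (cv2) and the standard library are available. Lean on these libraries where they do the work, as an engineer would, in place of code of your own. Each camera call takes 0.05 s, during which the arm holds its last target. There are 200 camera calls.

## Working session

There is one attempt and no reset: what is moved stays moved. The work goes in short steps, Python scripts to look and compute and a tool call to move; the robot and the scene stay as the last step left them, time stands still between calls to the robot, and variables do not carry over. Pictures are saved under pics/ and viewed, at most 10 in all, crops included, and the job is handed in when it is done.

Besides the shell and the picture viewer there is one more tool, called as a command line: name --pt "numbers of a row" for each row, then --argument value for the rest. apply_moves: Moves the arm, as the interface text tells. Its arguments: {"type":"object","properties":{"rows":{"type":"array"},"fingers":{"type":"number"},"grip_force":{"type":"number"}},"required":["rows"]}

```bash
mkdir -p pics; cat > h.py <<'E'
from bench import sense, eyes, job, models
import numpy as np, cv2
def st():
    s=sense(); print({k:np.round(s[k],2).tolist() for k in("time","tool_pos","tcp_rot","ft_force","finger_gap","grip_force","joint_pos")}); return s
def save(n,f):
    p,d=eyes.snapshot(n); cv2.imwrite("pics/"+f,p[:,:,::-1]); return p,d
def find(n,c):
    r=models.place_of(n,c); return [(np.round(x["xyz"],1).tolist(),round(x["confidence"],2)) for x in r[:2]]
E
python3 - <<'E'
from h import *
st()
for c in("scene","top"):
    p,d=save(c,c+"0.png")
    for n in["guard","hinge","tab","bar_nose","parking_notch","keeper_middle","keeper_post","die"]: print(c,n,find(n,c))
st()
a=cv2.imread("pics/scene0.png");b=cv2.imread("pics/top0.png")
cv2.imwrite("pics/both.png",cv2.resize(np.vstack([a,b]),None,fx=.78,fy=.78))
E
```

```text
{'time': 0.0, 'tool_pos': [241.11, -548.81, 230.22], 'tcp_rot': [-179.89, -0.01, 23.71], 'ft_force': [-0.64, 0.0, 0.18], 'finger_gap': 85.21, 'grip_force': 0.0, 'joint_pos': [-71.18, 7.52, 85.33, 0.0, 87.26, -4.89]}
scene guard [([587.5, -276.3, 0.5], 0.57)]
scene hinge [([580.3, -187.3, 106.7], 0.6)]
scene tab [([482.4, -240.8, 145.0], 0.69)]
scene bar_nose [([432.7, -264.7, 103.5], 0.54)]
scene parking_notch [([673.1, -315.1, 11.0], 0.68), ([431.5, -264.5, 98.0], 0.66)]
scene keeper_middle [([432.4, -265.8, 105.9], 0.7), ([596.1, -354.3, 98.3], 0.55)]
scene keeper_post [([598.8, -348.6, 9.7], 0.98)]
scene die [([447.7, -348.0, 9.9], 0.43)]
top guard [([590.8, -278.6, 1.8], 0.61)]
top hinge [([579.4, -189.0, 111.2], 0.64)]
top tab [([480.2, -241.6, 143.0], 0.65)]
top bar_nose [([644.0, -208.7, 10.3], 0.56), ([434.0, -267.4, 105.4], 0.47)]
top parking_notch [([430.3, -264.1, 101.9], 0.47), ([580.4, -191.4, 108.8], 0.26)]
top keeper_middle [([592.1, -352.0, 100.3], 0.56)]
top keeper_post [([592.0, -350.9, 7.0], 0.76)]
top die [([449.1, -348.3, 6.6], 0.8), ([593.3, -352.2, 10.5], 0.74)]
{'time': 0.9, 'tool_pos': [241.27, -549.35, 231.33], 'tcp_rot': [-180.0, 0.0, 23.71], 'ft_force': [-0.23, 0.53, -0.54], 'finger_gap': 85.56, 'grip_force': 0.0, 'joint_pos': [-71.18, 7.47, 85.27, -0.0, 87.27, -4.89]}
```

View pics/both.png

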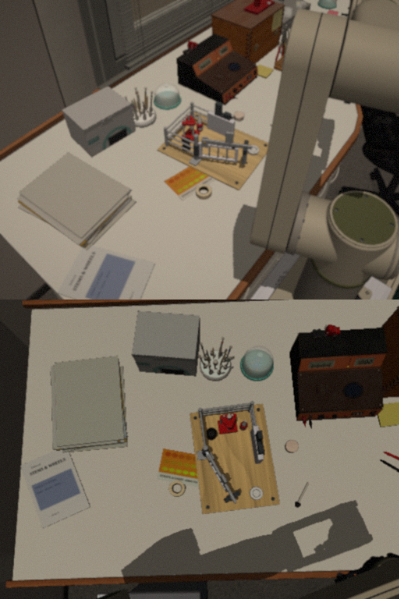

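The scene is a fence with its gate swung toward the robot. The network points fit the sizes given: hinge to keeper is about 165 mm, nose radius 166 mm, q about 1.19. Next I'll work out which view the wrist camera would get of the keeper.

```bash
python3 - <<'E'
from h import *
c=eyes.get_calibration("wrist");print(np.round(c["intrinsics"],1).tolist(),np.round(c["mount"],3).tolist(),c["D"])
from scipy.spatial.transform import Rotation as Ro
K=np.array(c["intrinsics"]);M=np.array(c["mount"])
for T,yaw in[((481,-241,230),27.6),((500,-280,280),27.6),((520,-330,300),27.6),((481,-241,300),27.6)]:
    R=Ro.from_euler("xyz",[180,0,yaw],degrees=True).as_matrix()
    for P in[(594,-352,114),(481,-241,160),(580,-188,107)]:
        t=R.T@(np.array(P)-T); q=np.linalg.inv(M)@np.r_[t,1]; u=K@q[:3]; print(T,P,np.round(u[:2]/u[2]),round(q[2]))
E
```

```text
[[308.4, 0.0, 254.9], [0.0, 308.4, 190.0], [0.0, 0.0, 1.0]] [[0.0, -0.958, -0.288, 72.787], [1.0, 0.0, -0.001, 0.035], [0.001, -0.288, 0.958, -142.505], [0.0, 0.0, 0.0, 1.0]] [-0.01477123  0.          0.          0.          0.        ]
(481, -241, 230) (594, -352, 114) [438. 128.] 254
(481, -241, 230) (481, -241, 160) [255. 202.] 224
(481, -241, 230) (580, -188, 107) [254.  45.] 243
(500, -280, 280) (594, -352, 114) [365. 122.] 302
(500, -280, 280) (481, -241, 160) [206. 182.] 272
(500, -280, 280) (580, -188, 107) [208.  52.] 290
(520, -330, 300) (594, -352, 114) [307. 115.] 320
(520, -330, 300) (481, -241, 160) [152. 171.] 290
(520, -330, 300) (580, -188, 107) [157.  49.] 308
(481, -241, 300) (594, -352, 114) [400. 121.] 321
(481, -241, 300) (481, -241, 160) [255. 178.] 291
(481, -241, 300) (580, -188, 107) [254.  56.] 310
```

apply_moves --pt "34.4 -16.4 -2 0 0 0" --pt "34.4 -16.4 -2 0 0 0" --pt "34.4 -16.4 -2 0 0 0" --pt "34.4 -16.4 -2 0 0 0" --pt "34.4 -16.4 -2 0 0 0"

```text
time: 1.52
tool_pos: [366.5, -404.2, 241.5]
tcp_rot: [180.0, -0.0, 23.7]
ft_force: [0.5, -0.2, -0.3]
finger_gap: 85.6
grip_force: 0.0
```

apply_moves --pt "34.4 -16.4 -2 0 0 0" --pt "34.4 -16.4 -2 0 0 0" --pt "34.4 -16.4 -2 0 0 0" --pt "34.4 -16.4 -2 0 0 -0.068" --pt "0 0 0 0 0 0" --fingers 60

```text
time: 2.15
tool_pos: [466.9, -287.8, 249.6]
tcp_rot: [180.0, -0.0, 27.8]
ft_force: [0.5, 0.5, 0.0]
finger_gap: 60.0
grip_force: 0.0
```

```bash
python3 - <<'E'
from h import *
st()
p,d=save("wrist","w1.png"); np.save("w1.npy",d)
for n in["hinge","tab","bar_nose","parking_notch","keeper_middle","keeper_post"]: print(n,find(n,"wrist"))
a=cv2.imread("pics/w1.png"); cv2.imwrite("pics/w1b.png",cv2.resize(a[:300],None,fx=1.55,fy=1.55,interpolation=cv2.INTER_CUBIC))
E
```

```text
{'time': 2.15, 'tool_pos': [466.87, -287.84, 249.57], 'tcp_rot': [179.99, -0.04, 27.83], 'ft_force': [0.48, 0.5, 0.01], 'finger_gap': 60.05, 'grip_force': 0.0, 'joint_pos': [-37.04, -0.96, 92.12, 0.04, 88.81, 25.13]}
hinge [([580.3, -191.3, 108.4], 0.83)]
tab [([483.2, -242.8, 140.2], 0.87)]
bar_nose [([430.9, -262.9, 104.2], 0.95)]
parking_notch [([429.0, -262.9, 102.6], 0.57), ([597.4, -352.6, 11.2], 0.16)]
keeper_middle [([600.6, -353.2, 99.3], 0.91)]
keeper_post [([593.3, -353.2, 9.2], 0.81), ([580.7, -191.8, 106.3], 0.49)]
```

View pics/w1b.png

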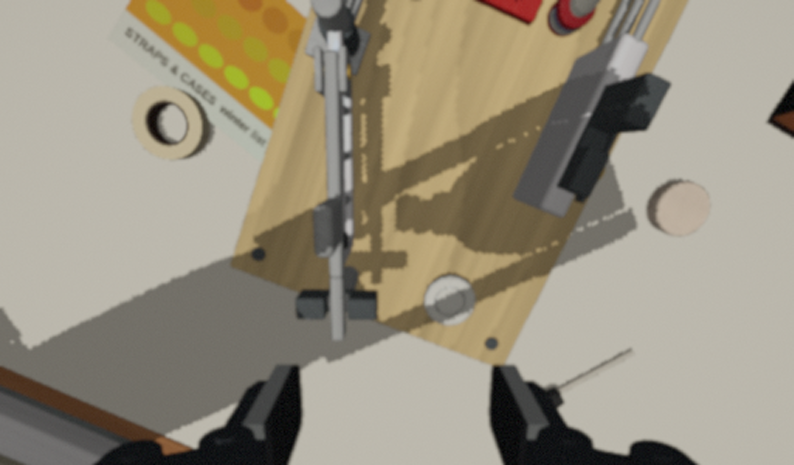

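The bar (column 335) runs from the hinge at the top to the parking catch (337, 305). The keeper is the dark block at right (570–665, 75–200). I'll use depth to get its step heights.

```bash
cat >> h.py <<'E'
from scipy.spatial.transform import Rotation as Ro
def cloud(d,s):
    c=eyes.get_calibration("wrist");K=c["intrinsics"];M=np.array(c["mount"])
    v,u=np.nonzero(d>0); z=d[v,u]
    n=cv2.undistortPoints(np.c_[u,v].astype(np.float32)[:,None],np.array(K),np.array(c["D"]))[:,0]
    P=np.c_[n*z[:,None],z,np.ones(len(z))]@M.T
    return P[:,:3]@Ro.from_euler("xyz",s["tcp_rot"],degrees=True).as_matrix().T+s["tool_pos"],u,v
E
python3 - <<'E'
from h import *
s=sense(); P,u,v=cloud(np.load("w1.npy"),s)
m=(P[:,2]>90)&(P[:,2]<155)&(abs(P[:,0]-600)<60)&(abs(P[:,1]+352)<40)
Q=P[m]
for nm,a,b in(("cheek",108,120),("stop",134,150)):
    k=Q[(Q[:,2]>a)&(Q[:,2]<b)]
    print(nm,len(k),cv2.minAreaRect(k[:,:2].astype(np.float32)),np.median(k[:,2]), k[:,:2].mean(0)); 
print(np.histogram(Q[:,2],bins=range(90,156,4)))
b=P[(P[:,2]>108)&(P[:,2]<120)&(P[:,0]>420)&(P[:,0]<585)&(P[:,1]>-290)&(P[:,1]<-170)]
print("bar",len(b),cv2.fitLine(b[:,:2].astype(np.float32),cv2.DIST_HUBER,0,.01,.01).ravel(),b[:,:2].min(0),np.median(b[:,2]))
t=P[(P[:,2]>150)&(P[:,2]<170)&(abs(P[:,0]-482)<40)&(abs(P[:,1]+242)<40)]
print("tab",len(t),cv2.minAreaRect(t[:,:2].astype(np.float32)),t.mean(0) if len(t) else 0)
bd=P[(abs(P[:,2]-8)<3)]
# board
np.set_printoptions(suppress=True)
k=Q[Q[:,2]>100]; 
import collections
psi=.0985; g=(k[:,:2]-[580,-190])@np.array([[np.cos(psi),-np.sin(psi)],[np.sin(psi),np.cos(psi)]])
for lo in range(-60,60,3):
    w=(g[:,0]>=lo)&(g[:,0]<lo+3)
    if w.sum()>3: print(lo,w.sum(),np.round(np.percentile(k[w,2],[10,50,90])),np.round(np.percentile(g[w,1],[5,95])))
E
```

```text
cheek 728 ((588.2852783203125, -357.18109130859375), (62.85516357421875, 14.746310234069824), 5.765233993530273) 113.31702300268101 [ 579.0217555  -356.29023453]
stop 745 ((607.2171630859375, -355.09869384765625), (25.225719451904297, 14.967541694641113), 6.966341018676758) 141.02314093671728 [ 606.84639962 -354.21651685]
(array([ 94, 355, 114,  99, 115, 487, 157,  73,  73,  78,  77,  86, 565,
        94,   0,   0]), array([ 90,  94,  98, 102, 106, 110, 114, 118, 122, 126, 130, 134, 138,
       142, 146, 150, 154]))
bar 2307 [ 8.9016140e-01  4.5564535e-01  5.0156458e+02 -2.3186095e+02] [ 420.04370121 -289.66893167] 113.35889125922984
tab 451 ((479.06976318359375, -242.45835876464844), (25.384105682373047, 10.3046236038208), 27.516639709472656) [ 480.08264281 -242.58549095  158.42128655]
-42 27 [102. 110. 113.] [-173. -161.]
-39 69 [106. 113. 114.] [-173. -160.]
-36 69 [107. 113. 114.] [-173. -160.]
-33 72 [106. 113. 114.] [-173. -160.]
-30 74 [105. 113. 114.] [-173. -160.]
-27 72 [106. 113. 114.] [-173. -160.]
-24 76 [106. 113. 114.] [-173. -160.]
-21 73 [105. 113. 114.] [-173. -161.]
-18 70 [106. 113. 114.] [-173. -160.]
-15 30 [109. 113. 114.] [-173. -161.]
-3 217 [106. 125. 140.] [-173. -161.]
0 145 [109. 140. 142.] [-172. -160.]
3 138 [110. 140. 142.] [-172. -160.]
6 138 [111. 140. 142.] [-172. -160.]
9 150 [110. 140. 142.] [-172. -160.]
12 149 [110. 140. 142.] [-172. -160.]
15 146 [110. 140. 142.] [-173. -160.]
18 143 [111. 140. 142.] [-173. -160.]
21 104 [111. 140. 142.] [-173. -160.]
```

Depth matches the given sizes: cheek top 113, stop top 141, tab top 158. The notch centre is at about (588.5, -357), so the gate has to turn about 66.5° from azimuth -152.9° to -86.4°. The tab is at (480, -242.4), yaw 27.1. Going to it.

apply_moves --pt "11 -11.3 10 0 0 0" --pt "11 -11.3 20 0 0 0.012" --pt "10.9 -11.4 30 0 0 0" --pt "0 0 10 0 0 0" --pt "0 0 0 0 0 0" --fingers 50

```text
time: 3.12
tool_pos: [478.4, -244.1, 178.5]
tcp_rot: [-179.9, 0.1, 26.9]
ft_force: [-0.4, -0.7, 0.6]
finger_gap: 50.1
grip_force: 0.0
```

apply_moves --pt "1 -0.5 15 0 0 0" --pt "1 0 15 0 0 0" --pt "0 0 12 0 0 0" --pt "0 0 11 0 0 0" --pt "0 0 0 0 0 0"

```text
time: 3.75
tool_pos: [479.8, -242.6, 124.9]
tcp_rot: [-179.9, 0.1, 26.9]
ft_force: [-0.2, -0.5, 0.4]
finger_gap: 49.8
grip_force: 0.0
```

```bash
python3 - <<'E'
from h import *
s=st(); p,d=save("wrist","w2.png"); st()
E
```

```text
{'time': 3.75, 'tool_pos': [479.76, -242.61, 124.89], 'tcp_rot': [-179.88, 0.07, 26.91], 'ft_force': [-0.22, -0.47, 0.4], 'finger_gap': 49.8, 'grip_force': 0.0, 'joint_pos': [-32.29, 2.38, 102.01, 0.0, 75.74, 30.79]}
{'time': 3.8, 'tool_pos': [480.21, -242.89, 125.76], 'tcp_rot': [-179.95, 0.03, 26.92], 'ft_force': [0.41, 0.65, 0.25], 'finger_gap': 50.05, 'grip_force': 0.0, 'joint_pos': [-32.29, 2.34, 101.96, -0.0, 75.77, 30.79]}
```

View pics/w2.png

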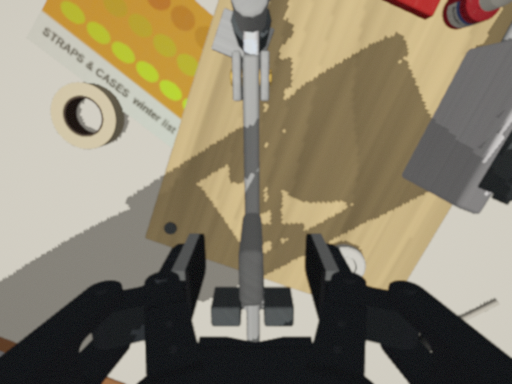

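The fingers straddle the tab evenly: pads at columns 200 and 312, bar at 252. Closing.

apply_moves --pt "0 0 0 0 0 0" --pt "0 0 0 0 0 0" --pt "0 0 0 0 0 0" --pt "0 0 0 0 0 0" --pt "0 0 0 0 0 0" --fingers 0 --grip_force 30

```text
time: 4.42
tool_pos: [480.5, -242.4, 126.9]
tcp_rot: [-179.9, -0.0, 27.0]
ft_force: [-3.3, 3.8, 5.4]
finger_gap: 9.6
grip_force: 31.1
```

apply_moves --pt "0.8 0 -3.2 0 -0.04 0" --pt "0.8 0 -3.2 0 -0.04 0" --pt "0.8 0 -3.2 0 -0.04 0" --pt "0.8 0 -3.2 0 -0.04 0" --pt "0.8 0 -3.2 0 -0.04 0"

```text
time: 5.05
tool_pos: [485.3, -240.1, 142.6]
tcp_rot: [-180.0, 11.6, 27.0]
ft_force: [-4.0, 4.2, 4.0]
finger_gap: 9.3
grip_force: 33.1
```

```bash
cat >> h.py <<'E'
H=np.array([578.,-192.3])
def bar(s,d):
    """bar lift, azimuth from wrist depth (points of bar top between hinge and tab, about the gate plane)"""
    P,u,v=cloud(d,s); yaw=np.radians(s["tcp_rot"][2]); 
    o=-Ro.from_euler("xyz",s["tcp_rot"],degrees=True).as_matrix()[:2,0]; o/=np.linalg.norm(o)
    r=(P[:,:2]-H)@o; l=(P[:,:2]-H)@np.array([-o[1],o[0]])
    return P,r,l,np.degrees(np.arctan2(o[1],o[0]))
E
python3 - <<'E'
from h import *
s=st(); p,d=save("wrist","w3.png"); P,r,l,az=bar(s,d); print("az",az)
for a in range(20,185,12):
    w=(r>=a)&(r<a+12)&(abs(l)<9)&(P[:,2]>98)
    if w.sum()>5: z=P[w,2]; k=z>np.percentile(z,50); print(a,w.sum(),np.round(np.percentile(z,[50,75,90]),1),np.round(np.median(l[w][k]),1))
E
```

```text
{'time': 5.05, 'tool_pos': [485.28, -240.12, 142.6], 'tcp_rot': [-179.97, 11.58, 26.96], 'ft_force': [-3.99, 4.16, 3.98], 'finger_gap': 9.27, 'grip_force': 33.09, 'joint_pos': [-25.6, 9.35, 93.42, -9.2, 84.43, 38.92]}
az -153.04462038698927
20 960 [114.4 116.7 117.3] 0.1
32 654 [116.2 116.9 117.5] -1.4
44 392 [118.1 118.8 119.4] -0.9
56 644 [121.5 230.8 231.7] -6.6
68 4321 [220.  224.  226.1] -0.1
80 3210 [170.9 182.2 201. ] -0.7
92 1373 [175.4 181.8 189.9] 0.4
104 261 [176.2 180.5 181.2] 0.2
140 26 [138.8 139.2 139.3] 1.8
152 225 [139.4 140.2 140.8] 1.5
164 205 [141.9 142.5 143.1] 1.9
176 38 [143.2 143.5 143.7] 1.9
```

Lift measures 0.20 rad from the bar's slope, the contact forces are small, and the nose underside is at about 127, above the cheek and below the stop. Now swinging about the hinge.

apply_moves --pt "0.1 4.7 0 -0.009 0 -0.0441" --pt "0.4 9.4 -0.1 -0.0181 0 -0.0882" --pt "0.4 9.4 -0.1 -0.0181 0 -0.0882" --pt "0.4 9.4 -0.1 -0.0181 0 -0.0882" --pt "0.4 9.4 -0.1 -0.0181 0 -0.0882"

```text
time: 5.72
tool_pos: [511.8, -272.9, 142.1]
tcp_rot: [-180.0, 11.5, 50.3]
ft_force: [-0.7, 5.7, 0.2]
finger_gap: 9.8
grip_force: 29.1
```

```bash
python3 - <<'E'
from h import *
s=st(); R=Ro.from_euler("xyz",s["tcp_rot"],degrees=True).as_matrix()
v=np.array(s["tool_pos"][:2])-H; print("r",np.linalg.norm(v),"az",np.degrees(np.arctan2(v[1],v[0])), "tool az",np.degrees(np.arctan2(-R[1,0],-R[0,0])))
E
```

```text
{'time': 5.72, 'tool_pos': [511.82, -272.89, 142.05], 'tcp_rot': [-179.99, 11.46, 50.33], 'ft_force': [-0.67, 5.66, 0.2], 'finger_gap': 9.78, 'grip_force': 29.13, 'joint_pos': [-26.16, 10.94, 91.66, -11.3, 80.3, 15.7]}
r 104.28314877553274 az -129.39308906009103 tool az -129.66811669777246
```

apply_moves --pt "0.4 9.4 -0.1 -0.0181 0 -0.0882" --pt "0.4 9.4 -0.1 -0.0181 0 -0.0882" --pt "0.4 9.4 -0.1 -0.0181 0 -0.0882" --pt "0.4 9.4 -0.1 -0.0181 0 -0.0882" --pt "0.4 9.4 -0.1 -0.0181 0 -0.0882"

```text
time: 6.35
tool_pos: [553.6, -293.9, 141.9]
tcp_rot: [179.9, 11.5, 76.1]
ft_force: [1.1, 4.4, -0.9]
finger_gap: 9.3
grip_force: 29.2
```

```bash
python3 - <<'E'
from h import *
s=st(); R=Ro.from_euler("xyz",s["tcp_rot"],degrees=True).as_matrix()
p,d=save("wrist","w4.png"); P,r,l,az=bar(s,d)
v=np.array(s["tool_pos"][:2])-H; print("r",np.linalg.norm(v),"az",np.degrees(np.arctan2(v[1],v[0])), "tool az",az)
for a in range(20,185,12):
    w=(r>=a)&(r<a+12)&(abs(l)<9)&(P[:,2]>98)
    if w.sum()>5: z=P[w,2]; k=z>np.percentile(z,50); print(a,w.sum(),np.round(np.percentile(z,[50,75,90]),1),np.round(np.median(l[w][k]),1))
# keeper relative
Q=P[(abs(P[:,0]-600)<60)&(abs(P[:,1]+356)<20)]
for a,b in((110,117),(138,145)):
    k=Q[(Q[:,2]>a)&(Q[:,2]<b)]
    if len(k)>10: print(len(k),cv2.minAreaRect(k[:,:2].astype(np.float32)))
E
```

```text
{'time': 6.35, 'tool_pos': [553.59, -293.92, 141.9], 'tcp_rot': [179.93, 11.46, 76.09], 'ft_force': [1.15, 4.42, -0.93], 'finger_gap': 9.33, 'grip_force': 29.16, 'joint_pos': [-26.18, 13.02, 89.3, -11.55, 75.43, -9.58]}
r 104.51056401909487 az -103.5094136637716 tool az -103.90910651366009
20 994 [115.1 116.8 117.3] 0.8
32 661 [116.1 116.8 117.4] 0.3
44 393 [118.  118.7 119.2] -0.1
56 628 [121.1 230.1 231.2] -0.7
68 4309 [219.5 223.4 225.5] -0.2
80 3268 [170.3 182.8 202.4] -0.1
92 1329 [174.8 182.4 189.2] 0.1
104 254 [175.4 179.6 180.4] -0.1
140 20 [137.3 137.6 138.1] 1.0
152 225 [138.2 138.7 139.4] -0.2
164 198 [140.4 141.1 141.5] -0.2
176 35 [141.5 141.9 142.2] -0.2
464 ((599.1126098632812, -350.5320129394531), (46.33108901977539, 11.859572410583496), 6.310497760772705)
198 ((580.6052856445312, -346.3046875), (83.23931121826172, 20.338529586791992), 5.054726600646973)
```

View pics/w4.png

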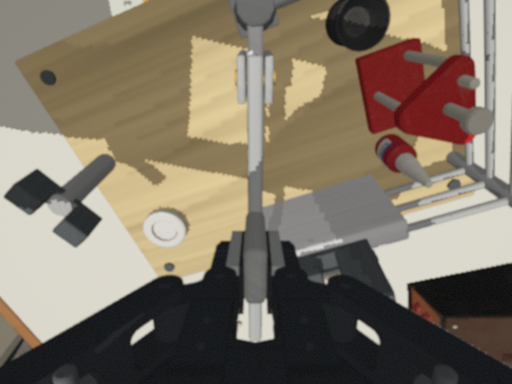

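The bar hangs over the front side of the keeper, with the nose near (255, 320). The press, loupe and bottle at upper right are clear of the gripper. I'll check the height of the grey panel beside the keeper before closing further.

```bash
python3 - <<'E'
from h import *
s=sense(); p,d=eyes.snapshot("wrist"); P,u,v=cloud(d,s)
for a,b in((290,220),(340,205),(390,215),(330,238)):
    w=(abs(u-a)<3)&(abs(v-b)<3); print(a,b,np.round(np.median(P[w],0)))
E
```

```text
290 220 [ 572. -347.   47.]
340 205 [ 616. -342.   47.]
390 215 [ 645. -339.   77.]
330 238 [ 599. -344.   84.]
```

apply_moves --pt "0.1 5.2 0 -0.01 0 -0.049" --pt "0.1 5.2 0 -0.01 0 -0.049" --pt "0.1 5.2 0 -0.01 0 -0.049" --pt "0 3.1 0 -0.006 0 -0.0294" --pt "0 2.1 0 -0.004 0 -0.0196"

```text
time: 7.08
tool_pos: [573.9, -297.0, 141.9]
tcp_rot: [179.9, 11.5, 87.3]
ft_force: [2.7, 5.0, -1.4]
finger_gap: 9.5
grip_force: 29.4
```

apply_moves --pt "0 2.1 0 -0.004 0 -0.0196" --pt "0 2.1 0 -0.004 0 -0.0196" --pt "0 2.1 0 -0.004 0 -0.0196" --pt "0 1 0 -0.002 0 -0.0098" --pt "0 0.5 0 -0.001 0 -0.005"

```text
time: 7.7
tool_pos: [581.7, -297.1, 141.9]
tcp_rot: [179.9, 11.5, 91.6]
ft_force: [4.1, 4.7, -1.3]
finger_gap: 9.3
grip_force: 29.6
```

```bash
python3 - <<'E'
from h import *
s=st(); p,d=save("wrist","w5.png"); P,r,l,az=bar(s,d)
for _ in range(2):
    p,d2=eyes.snapshot("wrist"); print(np.round(sense()["ft_force"],1))
v=np.array(s["tool_pos"][:2])-H; print("az",np.degrees(np.arctan2(v[1],v[0])), "tool az",az)
for a in range(20,185,12):
    w=(r>=a)&(r<a+12)&(abs(l)<7)&(P[:,2]>98)
    if w.sum()>5: z=P[w,2]; k=z>np.percentile(z,50); print(a,w.sum(),np.round(np.percentile(z,[50,75,90]),1),np.round(np.median(l[w][k]),1))
w=(r>155)&(r<178)&(abs(l)<70)&(P[:,2]>85)
for a in range(-70,70,3):
    k=w&(l>=a)&(l<a+3)
    if k.sum()>3: print("l",a,k.sum(),np.round(np.percentile(P[k,2],[10,50,90])))
a=cv2.imread("pics/w5.png"); cv2.imwrite("pics/w5b.png",cv2.resize(a[180:360,130:400],None,fx=2.9,fy=2.9,interpolation=cv2.INTER_CUBIC))
E
```

```text
{'time': 7.7, 'tool_pos': [581.71, -297.08, 141.88], 'tcp_rot': [179.87, 11.46, 91.57], 'ft_force': [4.09, 4.71, -1.27], 'finger_gap': 9.32, 'grip_force': 29.58, 'joint_pos': [-25.94, 14.22, 87.9, -10.58, 72.68, -24.82]}
[ 3.2  5.4 -2. ]
[ 3.4  4.8 -2. ]
az -87.97430983294583 tool az -88.42911255579243
20 812 [114.2 116.4 117.1] -0.6
32 578 [116.  116.8 117.3] 0.4
44 378 [118.  118.6 119.2] 0.4
56 364 [120.2 120.9 121.6] -0.1
68 2859 [220.  223.4 225.4] -0.5
80 2517 [168.7 175.9 208.6] -0.4
92 1111 [174.3 178.5 185.5] -0.5
104 249 [175.4 179.5 180.4] 1.0
140 25 [137.1 137.5 137.8] -0.7
152 217 [138.  138.8 139.3] -0.1
164 208 [140.3 140.9 141.6] -0.5
176 37 [141.6 141.9 142.5] -0.1
l -40 26 [86. 87. 88.]
l -37 59 [86. 87. 88.]
l -34 27 [86. 87. 88.]
l -4 151 [138. 139. 142.]
l -1 157 [138. 140. 142.]
l 2 94 [137. 139. 141.]
l 32 4 [87. 88. 88.]
l 35 5 [87. 87. 88.]
l 38 6 [87. 88. 88.]
l 41 45 [87. 88. 93.]
l 44 57 [87. 88. 89.]
l 47 41 [87. 88. 88.]
l 50 45 [87. 88. 88.]
l 53 45 [87. 87. 88.]
l 56 46 [87. 87. 88.]
l 59 42 [87. 88. 88.]
l 62 42 [87. 88. 88.]
l 65 40 [87. 88. 88.]
l 68 25 [87. 87. 88.]
```

View pics/w5b.png

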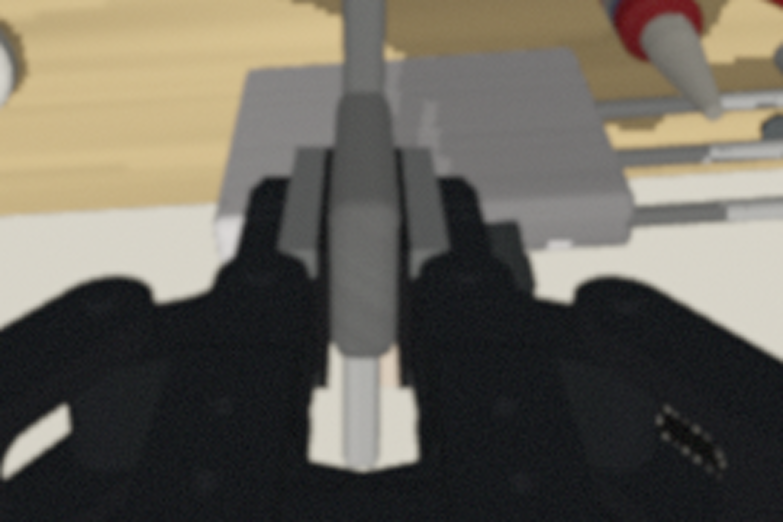

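The bar hides the keeper from here, so I'll feel for the stop. It should be about 3.7 mm at the tab to mid-notch and 5 mm to contact.

apply_moves --pt "0 0.6 0 -0.001 0 -0.0056" --pt "0 0.6 0 -0.001 0 -0.0056" --pt "0 0.5 0 -0.001 0 -0.0047" --pt "0 0.4 0 -0.001 0 -0.0037" --pt "0 0.4 0 -0.001 0 -0.0037"

```text
time: 8.48
tool_pos: [584.2, -297.0, 141.9]
tcp_rot: [179.8, 11.5, 92.9]
ft_force: [3.4, 5.0, -2.0]
finger_gap: 9.5
grip_force: 29.7
```

apply_moves --pt "0 0.3 0 -0.0006 0 -0.0028" --pt "0 0.3 0 -0.0006 0 -0.0028" --pt "0 0.3 0 -0.0006 0 -0.0028" --pt "0 0.3 0 -0.0006 0 -0.0028" --pt "0 0 0 0 0 0"

```text
time: 9.1
tool_pos: [585.4, -296.9, 141.9]
tcp_rot: [179.8, 11.5, 93.6]
ft_force: [3.1, 5.4, -1.9]
finger_gap: 9.6
grip_force: 29.7
```

Estimated mid-notch now, with no contact. Feeling on in small steps.

apply_moves --pt "0 0.3 0 -0.0006 0 -0.0028" --pt "0 0.3 0 -0.0006 0 -0.0028" --pt "0 0.2 0 -0.0004 0 -0.0019" --pt "0 0 0 0 0 0" --pt "0 0 0 0 0 0"

```text
time: 9.72
tool_pos: [586.2, -296.9, 142.0]
tcp_rot: [179.8, 11.5, 94.0]
ft_force: [3.8, 4.3, -1.6]
finger_gap: 9.6
grip_force: 29.8
```

apply_moves --pt "0 0.2 0 -0.0004 0 -0.0019" --pt "0 0.2 0 -0.0004 0 -0.0019" --pt "0 0.2 0 -0.0004 0 -0.0019" --pt "0 0 0 0 0 0" --pt "0 0 0 0 0 0"

```text
time: 10.35
tool_pos: [586.8, -296.8, 141.9]
tcp_rot: [179.8, 11.5, 94.3]
ft_force: [3.9, 4.7, -2.5]
finger_gap: 9.7
grip_force: 29.8
```

apply_moves --pt "0 0.2 0 -0.0004 0 -0.0019" --pt "0 0.2 0 -0.0004 0 -0.0019" --pt "0 0.2 0 -0.0004 0 -0.0019" --pt "0 0 0 0 0 0" --pt "0 0 0 0 0 0"

```text
time: 10.98
tool_pos: [587.4, -296.8, 141.9]
tcp_rot: [179.8, 11.5, 94.7]
ft_force: [3.5, 5.0, -1.6]
finger_gap: 9.8
grip_force: 29.9
```

apply_moves --pt "0 0.2 0 -0.0004 0 -0.0019" --pt "0 0.2 0 -0.0004 0 -0.0019" --pt "0 0.2 0 -0.0004 0 -0.0019" --pt "0 0 0 0 0 0" --pt "0 0 0 0 0 0"

```text
time: 11.6
tool_pos: [588.0, -296.7, 141.9]
tcp_rot: [179.8, 11.5, 95.0]
ft_force: [3.6, 4.6, -2.3]
finger_gap: 9.5
grip_force: 29.9
```

apply_moves --pt "0 0.3 0 -0.0006 0 -0.0028" --pt "0 0.2 0 -0.0004 0 -0.0019" --pt "0 0.2 0 -0.0004 0 -0.0019" --pt "0 0 0 0 0 0" --pt "0 0 0 0 0 0"

```text
time: 12.22
tool_pos: [588.7, -296.7, 142.0]
tcp_rot: [179.8, 11.5, 95.4]
ft_force: [3.9, 3.9, -3.0]
finger_gap: 9.8
grip_force: 30.0
```

```bash
python3 - <<'E'
from h import *
s=st(); print(s["wrist_torque"])
p,d=save("scene","s6.png"); 
a=cv2.imread("pics/s6.png"); 
print(find("keeper_post","scene"),find("bar_nose","scene"))
c=eyes.get_calibration("scene")
q,_=cv2.projectPoints(np.array([[590.,-357,120]]),np.array(c["R"]),np.array(c["t"]),np.array(c["intrinsics"]),np.array(c["D"])); print(q)
x,y=q.ravel().astype(int); cv2.imwrite("pics/s6b.png",cv2.resize(a[max(0,y-40):y+40,max(0,x-50):x+50],None,fx=7,fy=7,interpolation=cv2.INTER_CUBIC))
E
```

```text
{'time': 12.22, 'tool_pos': [588.72, -296.66, 141.96], 'tcp_rot': [179.82, 11.48, 95.4], 'ft_force': [3.87, 3.91, -3.0], 'finger_gap': 9.8, 'grip_force': 29.99, 'joint_pos': [-25.85, 14.48, 87.6, -10.2, 72.03, -28.61]}
[ 1.06795772 -0.33028079 -0.30499401]
[([599.4, -351.5, 5.5], 0.9)] []
[[[286.74614453 140.48918651]]]
```

View pics/s6b.png

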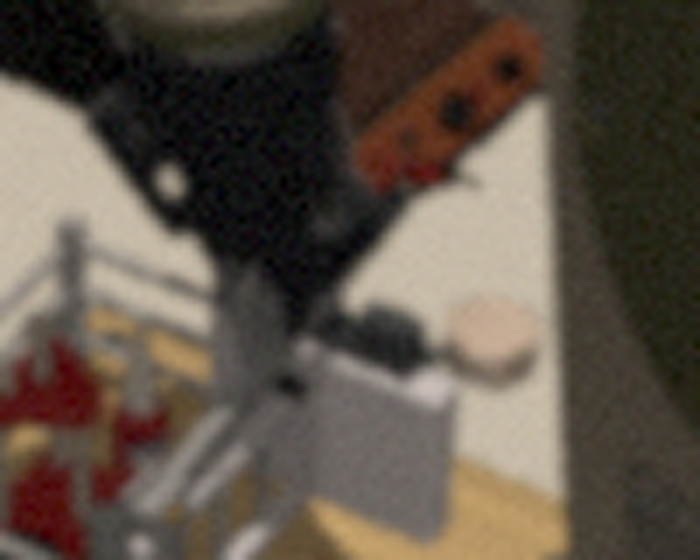

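The scene camera can't settle it. I'll compare the bar line with the tool in the wrist depth, and look for visible stop or cheek edges.

```bash
python3 - <<'E'
from h import *
s=sense(); p,d=save("wrist","w7.png"); P,r,l,az=bar(s,d); print("az",az)
w=(r>15)&(r<185)&(abs(l)<9)&(P[:,2]>98)&(P[:,2]<165)&((r<62)|(r>135))
w&=abs(P[:,2]-(114+(r-30)*.19))<5
x0=cv2.fitLine(P[w][:,:2].astype(np.float32),cv2.DIST_HUBER,0,.01,.01).ravel(); print("bar az",np.degrees(np.arctan2(x0[1],x0[0])),x0)
for a in range(20,185,12):
    k=w&(r>=a)&(r<a+12)
    if k.sum()>5: print(a,k.sum(),np.round(np.median(P[k,2]),1),np.round(np.median(l[k]),1),np.round(P[k].mean(0),1))
# anything visible near keeper
k=(P[:,2]>95)&(P[:,2]<146)&(abs(P[:,1]+356)<14)&(abs(P[:,0]-595)<60)
Q=P[k]
for a in range(540,640,3):
    m=(Q[:,0]>=a)&(Q[:,0]<a+3)
    if m.sum()>2: print("x",a,m.sum(),np.round(np.percentile(Q[m,2],[10,50,90])))
q,dt=eyes.snapshot("top"); c=eyes.get_calibration("top")
g,_=cv2.projectPoints(np.array([[590.,-357,120]]),np.array(c["R"]),np.array(c["t"]),np.array(c["intrinsics"]),np.array(c["D"])); x,y=g.ravel().astype(int); print(x,y)
A=cv2.resize(q[y-25:y+25,x-30:x+30,::-1],(480,400),interpolation=cv2.INTER_CUBIC)
b=cv2.imread("pics/w7.png"); B=cv2.resize(b[210:360,200:320],(320,400),interpolation=cv2.INTER_CUBIC)
cv2.imwrite("pics/c7.png",np.hstack([A,B]))
E
```

```text
az -84.60018913335459
bar az -84.31534 [ 9.9053241e-02 -9.9508214e-01  5.8473749e+02 -2.5661795e+02]
20 963 114.7 0.4 [ 580.9 -218.3  114.7]
32 642 116.1 0.4 [ 582.1 -229.   116.1]
44 399 118.0 0.9 [ 583.4 -241.9  117.9]
56 180 119.6 0.4 [ 584.  -250.9  119.6]
140 26 137.2 -0.4 [ 591.9 -343.   137.1]
152 353 138.5 2.3 [ 595.3 -349.4  138.9]
164 230 140.7 0.5 [ 594.7 -360.8  140.6]
176 35 141.6 -0.7 [ 594.1 -369.   141.6]
x 558 18 [ 95.  98. 101.]
x 588 98 [137. 138. 140.]
x 591 182 [138. 140. 141.]
x 594 169 [137. 139. 142.]
x 597 153 [132. 140. 142.]
x 600 80 [141. 142. 142.]
x 603 24 [141. 142. 142.]
334 183
```

View pics/c7.png

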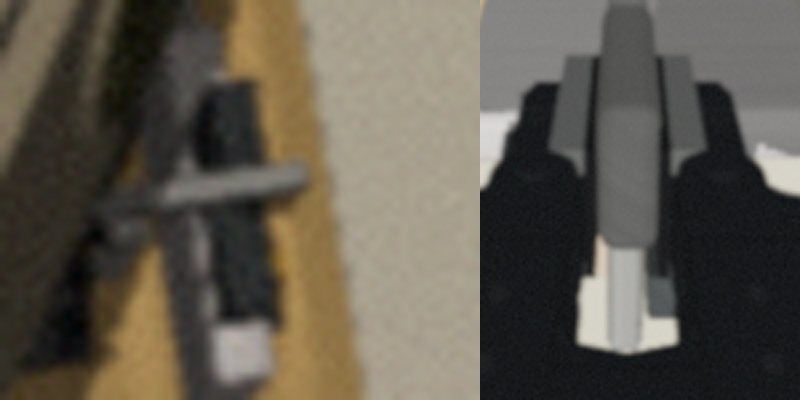

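The right crop (wrist) shows the stop as a dark block at (660, 295), about 1.5 mm to the right of the bar's edge (641). The bar is therefore practically mid-notch, so I'll lower it gently.

apply_moves --pt "-0.35 0 1.6 0 0.02 0" --pt "-0.35 0 1.6 0 0.02 0" --pt "-0.35 0 1.6 0 0.02 0" --pt "-0.3 0 1.2 0 0.015 0" --pt "0 0 0 0 0 0"

```text
time: 13.1
tool_pos: [588.8, -299.1, 136.0]
tcp_rot: [179.9, 7.1, 95.4]
ft_force: [3.5, 5.3, -1.4]
finger_gap: 9.3
grip_force: 30.2
```

apply_moves --pt "-0.2 0 0.8 0 0.01 0" --pt "-0.1 0 0.4 0 0.005 0" --pt "-0.1 0 0.4 0 0.005 0" --pt "0 0 0 0 0 0" --pt "0 0 0 0 0 0"

```text
time: 13.72
tool_pos: [588.9, -299.5, 134.5]
tcp_rot: [179.9, 6.0, 95.4]
ft_force: [3.3, 4.8, -3.1]
finger_gap: 9.6
grip_force: 30.0
```

apply_moves --pt "-0.2 0 0.8 0 0.01 0" --pt "-0.1 0 0.4 0 0.005 0" --pt "-0.1 0 0.4 0 0.005 0" --pt "0 0 0 0 0 0" --pt "0 0 0 0 0 0"

```text
time: 14.35
tool_pos: [588.9, -300.1, 132.9]
tcp_rot: [179.9, 4.9, 95.4]
ft_force: [3.0, 4.0, -2.6]
finger_gap: 9.6
grip_force: 30.0
```

apply_moves --pt "-0.2 0 0.8 0 0.01 0" --pt "-0.2 0 0.8 0 0.01 0" --pt "-0.2 0 0.8 0 0.01 0" --pt "0 0 0 0 0 0" --pt "0 0 0 0 0 0"

```text
time: 14.98
tool_pos: [588.9, -300.8, 130.5]
tcp_rot: [179.9, 3.1, 95.4]
ft_force: [3.3, 5.2, -2.5]
finger_gap: 9.6
grip_force: 30.1
```

apply_moves --pt "-0.2 0 0.8 0 0.01 0" --pt "-0.2 0 0.8 0 0.01 0" --pt "-0.2 0 0.8 0 0.01 0" --pt "0 0 0 0 0 0" --pt "0 0 0 0 0 0"

```text
time: 15.6
tool_pos: [588.9, -301.5, 128.1]
tcp_rot: [179.9, 1.4, 95.4]
ft_force: [2.8, 5.1, -3.3]
finger_gap: 9.5
grip_force: 30.1
```

apply_moves --pt "0 0 0 0 0 0" --pt "0 0 0 0 0 0" --pt "0 0 0 0 0 0" --pt "0 0 0 0 0 0" --pt "0 0 0 0 0 0" --fingers 40

```text
time: 16.23
tool_pos: [588.7, -302.8, 128.7]
tcp_rot: [179.9, 1.5, 95.5]
ft_force: [-0.5, 0.4, 0.4]
finger_gap: 39.6
grip_force: 0.0
```

```bash
python3 - <<'E'
from h import *
s=st(); p,d=save("wrist","w8.png"); P,r,l,az=bar(s,d)
for a in range(20,185,12):
    k=(r>=a)&(r<a+12)&(abs(l)<8)&(P[:,2]>105)&(P[:,2]<135)
    if k.sum()>5: print(a,k.sum(),np.round(np.median(P[k,2]),1),np.round(P[k].mean(0),1))
E
```

```text
{'time': 16.23, 'tool_pos': [588.73, -302.82, 128.7], 'tcp_rot': [179.86, 1.52, 95.52], 'ft_force': [-0.52, 0.39, 0.44], 'finger_gap': 39.6, 'grip_force': 0.0, 'joint_pos': [-31.03, 19.72, 81.94, -1.17, 77.32, -36.3]}
20 924 114.7 [ 580.5 -218.1  114.9]
32 658 114.2 [ 581.7 -228.9  114.6]
44 399 113.6 [ 583.2 -241.9  113.6]
56 355 113.6 [ 584.1 -253.9  113.6]
68 333 113.7 [ 585.2 -265.9  113.6]
80 310 113.5 [ 586.2 -277.8  113.5]
92 366 123.2 [ 586.7 -286.4  122.8]
152 414 114.5 [ 596.1 -348.4  118.8]
164 207 113.5 [ 593.5 -361.4  113.5]
176 91 113.5 [ 594.  -370.6  113.5]
```

The bar is level: its top is at 113.5 all along, nose included. Retreating straight up.

apply_moves --pt "0 0 -12 0 0 0" --pt "0 0 -18 0 0 0" --pt "0 0 -25 0 0 0" --pt "0 0 -30 0 0 0" --pt "0 0 -30 0 0 0"

```text
time: 16.9
tool_pos: [588.5, -299.8, 246.5]
tcp_rot: [179.8, 1.6, 95.5]
ft_force: [0.1, -0.8, 0.1]
finger_gap: 40.2
grip_force: 0.0
```

```bash
python3 - <<'E'
from h import *
s=st(); p,d=save("wrist","w9.png")
E
```

```text
{'time': 16.9, 'tool_pos': [588.5, -299.77, 246.54], 'tcp_rot': [179.77, 1.58, 95.54], 'ft_force': [0.13, -0.84, 0.08], 'finger_gap': 40.21, 'grip_force': 0.0, 'joint_pos': [-30.81, 15.49, 74.62, -1.14, 88.77, -36.34]}
```

View pics/w9.png

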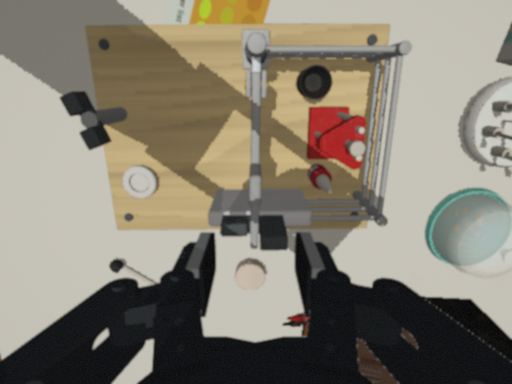

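The nose (255, 235) lies between the front cheek (235, 227) and the back stop (272, 232). All the bystanders in view are undisturbed and the gripper is clear. Handing in.

```bash
python3 -c "
from h import *
print(job.hand_in())"
```

```text
the job is handed in; nothing more can be done
None
```

The gate is shut with the bar level in the keeper's notch, the gripper is clear, and the job was handed in at about 17 s; the hand-in returned no verdict.

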